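Put the under-sink things back in their own places

ROBOT

A 6-joint arm with a two-finger parallel gripper is mounted at the origin on the work surface. World frame = base frame: x ahead of the robot, y to its left, z up, the work surface at z = 0. Lengths are in m, angles in rad, forces in N, time in s.
With the tool pointing down it reaches from about 0.3 to 0.775 m from the base axis. Payload 14.6 kg.
Tool frame: the origin (TCP) lies at the centre of the arm's flange, where the gripper is bolted on; the fingertips stand 199 mm ahead of it and the grasp point (between the pads) lies 180 mm ahead of it; z points along the fingers, y is the line along which they close (so a half turn about z gives the same grasp; the last joint's range is limited). The gripper opens to 94 mm and grips with 3 to 60 N. Pads are 16 mm wide; open, the fingers measure 119 mm over their backs; the gripper's body (75 mm by 177 mm) begins 78 mm behind the grasp point.
Start: joints at [-1.35, 0.3, 1.521, -0, 1.321, -0.067], TCP at [0.156, -0.527, 0.405] pointing down, gripper open.
Joint ranges: [-3.03, 3.03], [-0.79, 2.21], [0.23, 2.52], [-1.04, 4.18], [0, 3.07], [-2.55, 2.55]. Speed limits (rad/s): [2.22, 2.22, 2.57, 3.14, 3.14, 3.14].

INTERFACE

Orientations are given as [roll, pitch, yaw] about the fixed x, y, z axes, in that order (R = Rz(yaw) Ry(pitch) Rx(roll)).
In Python, from station import ctrl gives the robot as it stands. The module is installed in compiled form; this text tells all that it offers.
- The arm moves only by the tool servo_tool, never from a script. Its argument "motion" is a list of rows, each a list of 5 numbers: the closure, from 0 (fully open) to 1 (shut), then the shift along the world's x, y, z in cm, then the turn about the world's z in degrees. A call has 1 to 20 rows; each row is the pose to reach, as a shift and turn from the pose commanded when the call began; what a row does not reach only later rows make up. A row lasts 1/8 s, in which the tool goes at most 62.5 mm and 10.7 degrees, less where a joint would pass 70% of its speed; a pose out of reach is approached as far as the arm can. A call with a gripper value outside its range is refused whole. The fingers move at their own pace and stop on an object; "squeeze" is the grip in N (left out, the last holds). Time passes only in rows, so rows that repeat a pose let the fingers close. It gives the time, the measured TCP pose, the force, the opening and the grip force at its end, in the units of the state.
- ctrl.get_obs(): the state, without advancing time (a new reading comes with each control period).
- ctrl.camera(name): name is "scene" or "top" or "wrist"; returns a dict with "image" (480x640x3 uint8, red, green, blue), "fx", "fy", "cx", "cy" (pixels), "dist" ([k1, k2, p1, p2, k3] as OpenCV has them; the pictures are not rectified), "camera_from_world" (4x4, takes a point from world to camera coordinates); the wrist camera has in their place "hand_eye" (4x4, takes a point from camera to tool coordinates, whose origin is the TCP and whose axes are the flange's). Camera axes: x right, y up, looking along -z (the intrinsics and any distortion apply to the point x, -y, -z); pixel columns grow to the right and rows downward; lengths in m; the calibration is good to about 2 mm. A picture is of the moment at which its call begins: read the wrist's pose just before it. There is no depth.
- ctrl.hand_in(): hands the job in; it is judged then, once.
The state is a dict: "time_s": time; "qpos": joint angles; "joint_vel": joint speeds; "tau": joint torques, N m; "ee_pos": TCP position; "eef_rot": TCP orientation; "force": force on the tool from outside, world axes, zero at the start; "moment": the same for the moment, N m; "grip_width": finger opening in m; "grip_force": force on a finger pad.
Only numpy, scipy, OpenCV 4.12 (cv2) and the standard library are available. Lean on these libraries where they do the work, as an engineer would, in place of code of your own. Each camera call takes 0.05 s, during which the arm holds its last target. There are 200 camera calls.

TASK

Everything under the sink has been put back in somebody else's place: stand the square pump bottle in the square drip tray, the round pump bottle in the round saucer, the plunger head on the slatted wooden board and the washer tin on the cork mat, each upright and in the middle of its place. The spare tile is free for setting something aside on the way. Set things down rather than dropping them, let none tip over, and leave the bottle brush where it lies.

Things in the scene. Friction and masses are not known exactly. Their poses are not given: they have to be found in the camera images.
- square_bottle_mid (a point): The square pump bottle: amber, closed, 58 x 58 mm square in plan with straight sides to 86 mm, then a shoulder, a 28 mm collar and a locked-down black pump, 129 mm tall in all; about 0.3 kg. The point is on its axis half-way up, 64.5 mm above its base. z up; x and y square to its flat sides, and x is the way the nozzle points (29 mm out from the axis, no further than the side of the body).
- round_bottle_mid (a point): The round pump bottle: white, closed, 48 mm across with straight sides to 66 mm, then a shoulder, a 28 mm collar and a locked-down white pump, 109 mm tall in all; about 0.16 kg. The point is on its axis half-way up, 54.5 mm above its base. z up; x is the way the nozzle points (26 mm out from the axis).
- plunger_neck (a point): The red plunger head without its stick, standing cup down: a bell 86 mm across at the lip narrowing to a round upright neck 32 mm across, 50 to 86 mm above the lip; 86 mm tall, about 0.15 kg, rigid. The point is in the middle of the neck, on the axis, 66 mm above the lip. z up.
- tin_mid (a point): The tap washer tin: a plain closed round chrome tin, 58 mm across and 48 mm tall, about 0.18 kg. The point is its centre, 24 mm above its base. z up.
- tray: The square drip tray, home of the square pump bottle: white plastic, 112 x 112 mm, with a rim 4 mm thick standing 4 mm above its floor (rim top 12 mm above the liner). Fixed; origin at the centre of its underside, on the liner; its standing surface is 8 mm above that.
- saucer: The round saucer, home of the round pump bottle: white, 112 mm across, with a rim 4 mm thick standing 4 mm above its floor (rim top 12 mm above the liner). Fixed; origin at the centre of its underside, on the liner; its standing surface is 8 mm above that.
- board: The small slatted wooden draining board, home of the plunger head: 130 x 112 mm (x, y), flat on top, no rim. Fixed; origin at the centre of its underside, on the liner; its standing surface is 8 mm above that.
- cork: The round cork mat, home of the washer tin: 112 mm across, flat, no rim. Fixed; origin at the centre of its underside, on the liner; its standing surface is 8 mm above that.
- tile: A spare blue glazed tile, 112 x 112 mm, flat, no rim: empty at the start and big enough for any one of the things. Fixed; origin at the centre of its underside, on the liner; its standing surface is 8 mm above that.
- brush: The bottle brush, a bystander lying loose and diagonally on the liner to the left of the work: wooden handle and white bristles, 270 mm long, up to 37 mm high. Origin on the liner near the middle of its length; x along it towards the bristles.
Mind the look-alikes: they are no part of the job. There is more than one size of the part that bears tin_mid; the job needs the middle-sized.

How it is judged:
At the end, for the whole second after the job is handed in: Each of the four things stands on its own place, its axis within 13 mm (horizontally) of the place's centre, its base on the standing surface (point 4 mm below to 3 mm above its resting height), upright within 0.08 rad, at rest (under 0.02 m/s and 0.2 rad/s) and not touched by the fingers (horizontal distance between square_bottle_mid and tray below 0.013 m and z of square_bottle_mid in the frame of tray between 0.0685 and 0.0755 m and angle between each of square_bottle_mid, round_bottle_mid, plunger_neck, tin_mid's own z axis and vertical below 0.08 rad and linear speed of each of square_bottle, round_bottle, plunger, tin below 0.02 m/s and angular speed of each of square_bottle, round_bottle, plunger, tin below 0.2 rad/s and contact force between each of square_bottle, round_bottle, plunger, tin and the fingers below 0.05 N and horizontal distance between round_bottle_mid and saucer below 0.013 m and z of round_bottle_mid in the frame of saucer between 0.0585 and 0.0655 m and horizontal distance between plunger_neck and board below 0.013 m and z of plunger_neck in the frame of board between 0.07 and 0.077 m and horizontal distance between tin_mid and cork below 0.013 m and z of tin_mid in the frame of cork between 0.028 and 0.035 m).
It fails at once if the square bottle, round bottle, plunger head or tin tips over (leans more than 0.7 rad) (angle between any of square_bottle_mid, round_bottle_mid, plunger_neck, tin_mid's own z axis and vertical above 0.7 rad).
It fails at once if one of the four things is dropped (moves faster than 0.7 m/s with no finger on it, a fall of about 25 mm) ((linear speed of square_bottle above 0.7 m/s and contact force between square_bottle and the fingers below 0.01 N) or (linear speed of round_bottle above 0.7 m/s and contact force between round_bottle and the fingers below 0.01 N) or (linear speed of plunger above 0.7 m/s and contact force between plunger and the fingers below 0.01 N) or (linear speed of tin above 0.7 m/s and contact force between tin and the fingers below 0.01 N)).
It fails at once if the bottle brush is moved more than 20 mm (distance of brush from where it was at the start of the episode above 0.02 m).
It also fails if it takes over 144 s, if anything falls off the work surface, if the arm or the gripper's body presses on something with over 40 N, if the wrist force passes 120 N, or if a joint passes its speed limit or range.

## Working session

There is one attempt and no reset: what is moved stays moved. The work goes in short steps, Python scripts to look and compute and a tool call to move; the robot and the scene stay as the last step left them, time stands still between calls to the robot, and variables do not carry over. Pictures are saved under pics/ and viewed, at most 14 in all, crops included, and the job is handed in when it is done.

Besides the shell and the picture viewer there is one more tool, called as name([rows], argument=value, ...), one row to a line, values as JSON. servo_tool: Moves the arm, as the interface text tells. Its arguments: {"type":"object","properties":{"motion":{"type":"array","items":{"type":"array","items":{"type":"number"}}},"squeeze":{"type":"number"}},"required":["motion"]}

```bash
mkdir -p pics; cat > h.py <<'E'
import numpy as np, cv2, json
from station import ctrl
from scipy.spatial.transform import Rotation as Rt
def grab(name,fn=None):
    o=ctrl.get_obs(); c=ctrl.camera(name)
    if name=="wrist":
        T=np.eye(4); r=np.array(o["eef_rot"]); T[:3,:3]=Rt.from_euler('xyz',r).as_matrix() if r.size==3 else r.reshape(3,3)
        T[:3,3]=o["ee_pos"]; c["wc"]=T@np.array(c["hand_eye"])
    else: c["wc"]=np.linalg.inv(np.array(c["camera_from_world"]))
    if fn: cv2.imwrite("pics/"+fn,cv2.cvtColor(c["image"],cv2.COLOR_RGB2BGR))
    c["K"]=np.array([[c["fx"],0,c["cx"]],[0,c["fy"],c["cy"]],[0,0,1.]]); c["d"]=np.array(c["dist"],float)
    return c
def p2w(c,uv,z):
    "pixels -> world points on the plane z"
    u=cv2.undistortPoints(np.array(uv,float).reshape(-1,1,2),c["K"],c["d"]).reshape(-1,2)
    d=np.c_[u[:,0],-u[:,1],-np.ones(len(u))]@c["wc"][:3,:3].T; o=c["wc"][:3,3]
    return o+d*((z-o[2])/d[:,2])[:,None]
def w2p(c,P):
    P=np.array(P,float).reshape(-1,3); q=(P-c["wc"][:3,3])@c["wc"][:3,:3]
    return cv2.projectPoints(q*[1,-1,-1],np.zeros(3),np.zeros(3),c["K"],c["d"])[0].reshape(-1,2)
E
python3 - <<'E'
from h import *
print(ctrl.get_obs())
for n in("top","scene"):
    c=grab(n,n+"0.png"); print(n,c["wc"].round(3).tolist(),c["fx"],c["dist"])
    import pickle; pickle.dump({k:c[k] for k in("image","wc","K","d")},open(n+".pkl","wb"))
E
```

```text
{'time_s': 0.0, 'qpos': array([-1.34961407e+00,  3.00456050e-01,  1.52159212e+00,  3.97408482e-06,
        1.32069174e+00, -6.65664764e-02]), 'joint_vel': array([-0.00056214, -0.00043782, -0.00042814,  0.00025833,  0.00179082,
        0.00154804]), 'tau': array([-2.24997391e-03, -5.31799006e+01, -3.52740097e+01,  7.07732281e-02,
        2.44574749e-02, -6.55601048e-05]), 'ee_pos': array([ 0.15609377, -0.52734591,  0.40408978]), 'eef_rot': array([-3.14044819e+00, -8.01533914e-05,  2.87747706e-01]), 'force': array([0.38562115, 0.83648933, 0.46158676]), 'moment': array([-0.04016902,  0.00128733,  0.01693427]), 'grip_force': 0.0, 'grip_width': 0.09422839979773664}
top [[-0.02, 0.997, -0.078, 0.525], [-1.0, -0.021, -0.013, 0.094], [-0.015, 0.078, 0.997, 0.963], [0.0, 0.0, 0.0, 1.0]] 469.46733503590934 [-0.05474029  0.          0.          0.          0.        ]
scene [[-0.773, -0.334, 0.539, 1.068], [0.635, -0.408, 0.656, 0.684], [0.001, 0.85, 0.528, 0.554], [0.0, 0.0, 0.0, 1.0]] 490.8799433493775 [-0.08140229  0.          0.          0.          0.        ]
```

View pics/top0.png

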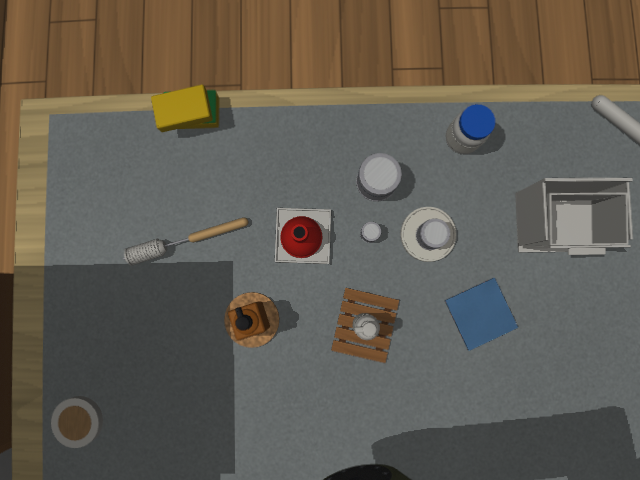

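View pics/scene0.png

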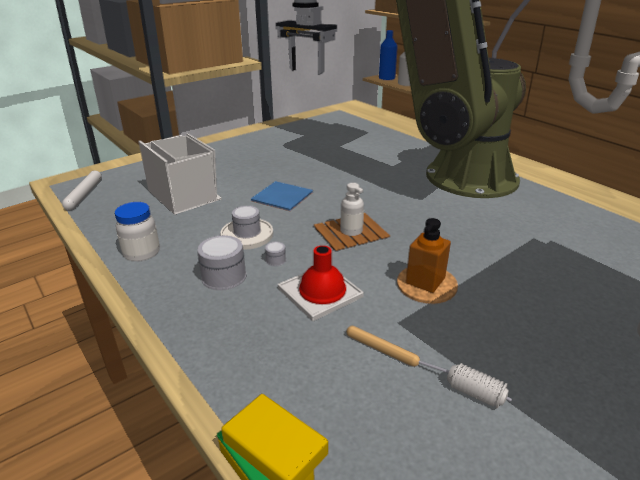

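The task's four things, in top view: square bottle on cork at (247,320), round bottle on board at (366,328), plunger in tray at (302,237). Tin candidates are the large one (380,175), the small one (371,232) and the one on the saucer (435,234), which looks middle-sized. The brush is at (185,240) and the tile at (481,314). Next is a close crop and measurement.

```bash
cat > m.py <<'E'
import pickle; from h import *
c=pickle.load(open("top.pkl","rb")); im=c["image"]
cr=im[140:375,215:530]; cv2.imwrite("pics/crop0.png",cv2.cvtColor(cv2.resize(cr,None,fx=2.5,fy=2.5,interpolation=cv2.INTER_CUBIC),cv2.COLOR_RGB2BGR))
hsv=cv2.cvtColor(im,cv2.COLOR_RGB2HSV); H,S,V=[hsv[...,i].astype(int) for i in range(3)]
def blob(m,box):
    x0,y0,x1,y1=box; k=np.zeros(m.shape,np.uint8); k[y0:y1,x0:x1]=m[y0:y1,x0:x1]
    k=cv2.morphologyEx(k,cv2.MORPH_CLOSE,np.ones((5,5)))
    cs=cv2.findContours(k,cv2.RETR_EXTERNAL,cv2.CHAIN_APPROX_NONE)[0]; return max(cs,key=cv2.contourArea).reshape(-1,2)
def rect(n,p,z):
    w=p2w(c,p,z)[:,:2]*1000; (a,b),s,t=cv2.minAreaRect(w.astype(np.float32)); print(n,"rect",round(a,1),round(b,1),np.round(s,1),round(t,1))
def circ(n,p,z):
    w=p2w(c,p,z)[:,:2]*1000; (a,b),r=cv2.minEnclosingCircle(cv2.convexHull(w.astype(np.float32))); print(n,"circ",round(a,1),round(b,1),"d",round(2*r,1))
rect("tile",blob((S>90)&(H>95)&(H<125),(430,265,535,365)),.008)
rect("board",blob((S>90)&(H<20),(315,280,415,370)),.008)
circ("cork",blob((S>60)&(H<25),(215,280,290,360)),.008)
circ("saucer",blob((S<45)&(V>150),(395,200,465,270)),.012)
rect("tray",blob(((S<45)&(V>150))|((S>120)&((H<8)|(H>172))),(268,200,338,272)),.012)
circ("plungerbell",blob((S>120)&((H<8)|(H>172)),(268,200,338,272)),.018)
E
python3 m.py
```

```text
tile rect 464.6 -229.0 [111.3 112.1] 23.4
board rect 447.3 7.7 [111.8 129.5] 75.8
cork circ 462.5 237.2 d 112.0
saucer circ 629.6 -125.9 d 111.6
tray rect 631.3 130.4 [109.5 110.3] 87.0
plungerbell circ 627.8 133.4 d 85.1
```

View pics/crop0.png

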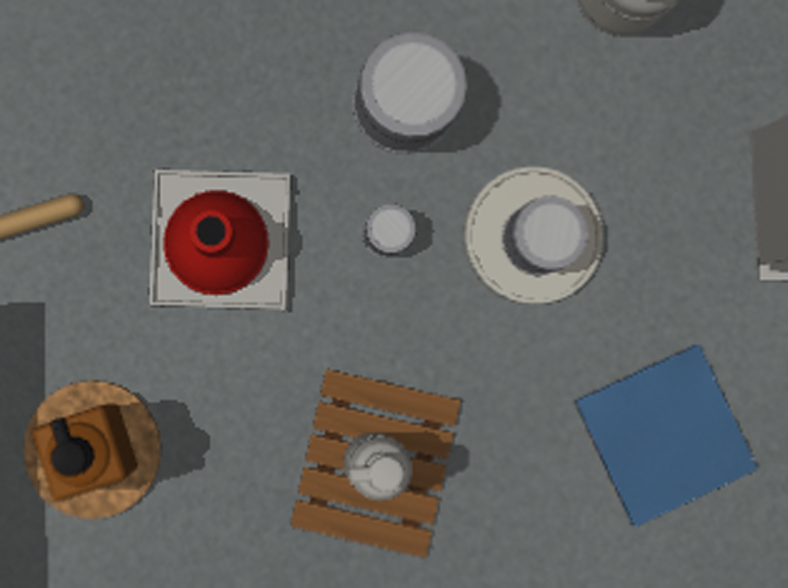

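The crop confirms the tin on the saucer: top centred at crop (549,231), about 58 mm across, against roughly 38 mm for the small one and 80 mm for the large. The square bottle's nozzle points about 17° left of +x, close to the gripper's current yaw, so no turn is needed. Computing object positions next.

```bash
python3 - <<'E'
import pickle; from h import *
c=pickle.load(open("top.pkl","rb"))
f=lambda u,v,z:(p2w(c,[(u/2.5+215-.3,v/2.5+140-.3)],z)[0,:2]*1000).round(1)
print("tin",f(549,231,.056),"plunger",f(211,232,.094),"sq pump",f(71,455,.137),"rd pump",f(387,472,.117),"rd body",f(379,467,.070))
w=np.array([f(u,v,.090) for u,v in((35,428),(110,405),(132,477),(52,499))]); print("sq corners",w.tolist(),w.mean(0))
print("bigtin",f(413,85,.07),"small",f(390,229,.03))
E
```

```text
tin [ 627.  -127.9] plunger [627.3 133.3] sq pump [467.1 232.3] rd pump [449.4   9.4] rd body [449.1  10.7]
sq corners [[484.1, 266.9], [500.2, 210.8], [446.8, 195.1], [431.6, 254.7]] [465.675 231.875]
bigtin [741.3 -23.9] small [634.2  -7. ]
```

servo_tool([
  [0,47,40,0,0],
  [0,47,40,0,0],
  [0,47,40,0,0],
  [0,47,40,0,0],
  [0,47,40,0,0],
  [0,47,40,0,0],
  [0,47,40,0,0],
  [0,47,40,0,0],
  [0,47,40,0,0],
  [0,47,40,0,0],
  [0,47,40,0,0],
  [0,47,40,-4,0],
  [0,47,40,-8,0],
  [0,47,40,-8,0],
  [0,47,40,-8,0],
  [0,47,40,-8,0],
], squeeze=12)

```text
time_s: 2.1
ee_pos: [0.6262, -0.1276, 0.3267]
eef_rot: [3.14, -0.002, 0.288]
force: [-0.2, 0.5, -0.0]
grip_width: 0.094
grip_force: 0.0
```

```bash
python3 - <<'E'
from h import *
o=ctrl.get_obs(); print(o["time_s"],o["ee_pos"],o["eef_rot"]); c=grab("wrist","w1.png")
print(w2p(c,[[.627,-.128,.056],[.6296,-.1259,.008]]))
E
```

```text
2.1 [ 0.62619241 -0.12760132  0.32666984] [ 3.14012511e+00 -2.38653595e-03  2.87586583e-01]
[[320.80956191 253.41225846]
 [319.02192483 232.98553648]]
```

View pics/w1.png

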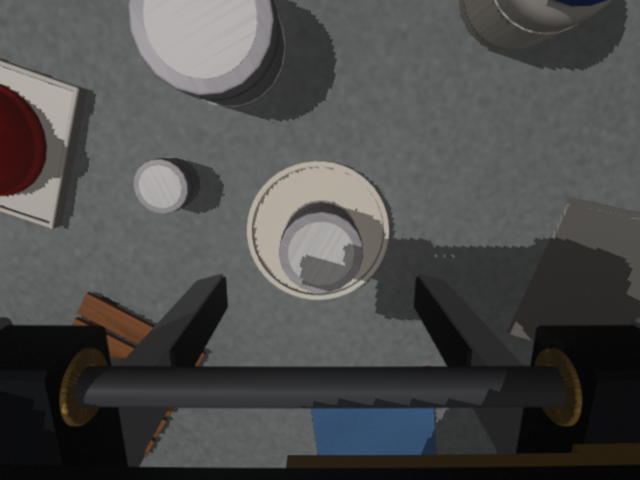

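The wrist view shows the tin at (321,252) and the saucer at (318,230). Both match the top-camera measurement to within about 3 px, so I'm descending and gripping.

servo_tool([
  [0,0,0,-3,0],
  [0,0,0,-6,0],
  [0,0,0,-9,0],
  [0,0,0,-10.5,0],
  [0,0,0,-10.5,0],
  [0,0,0,-10.5,0],
  [1,0,0,-10.5,0],
  [1,0,0,-10.5,0],
  [1,0,0,-10.5,0],
  [1,0,0,-10.5,0],
  [1,0,0,-10.5,0],
  [1,0,0,-10.5,0],
  [1,0,0,-10.5,0],
  [1,0,0,-10.5,0],
], squeeze=12)

```text
time_s: 3.9
ee_pos: [0.6261, -0.1274, 0.2197]
eef_rot: [3.142, -0.0, 0.288]
force: [-0.5, -0.7, 2.4]
grip_width: 0.0578
grip_force: 12.0
```

servo_tool([
  [1,0,0,1.5,0],
  [1,0,0,3.5,0],
  [1,-2,-1,5,0],
  [1,-5,-3,5,0],
  [1,-8,-5,5,0],
  [1,-11,-7,5,0],
  [1,-14,-9,5,0],
  [1,-16.2,-10.1,5,0],
  [1,-16.2,-10.1,5,0],
  [1,-16.2,-10.1,3,0],
  [1,-16.2,-10.1,1.5,0],
  [1,-16.2,-10.1,0.7,0],
  [1,-16.2,-10.1,0.3,0],
  [1,-16.2,-10.1,0.1,0],
  [1,-16.2,-10.1,0.0,0],
  [1,-16.2,-10.1,0.0,0],
  [1,-16.2,-10.1,0,0],
])

```text
time_s: 6.02
ee_pos: [0.4641, -0.2284, 0.2198]
eef_rot: [3.141, -0.0, 0.288]
force: [-0.1, -0.5, -1.5]
grip_width: 0.0579
grip_force: 12.0
```

servo_tool([
  [0,0,0,0,0],
  [0,0,0,0,0],
  [0,0,0,0,0],
  [0,0,0,0,0],
  [0,0,0,4,0],
  [0,0,0,8,0],
  [0,0,0,13,0],
  [0,-1.5,5,13,0],
  [0,-1.5,10,13,0],
  [0,-1.5,15,13,0],
  [0,-1.5,20,13,0],
  [0,-1.5,23.8,13,0],
  [0,-1.5,23.8,13,0],
  [0,-1.5,23.8,13,0],
  [0,-1.5,23.8,13,0],
])

```text
time_s: 7.9
ee_pos: [0.4492, 0.0088, 0.3496]
eef_rot: [3.142, 0.0, 0.287]
force: [0.3, -0.2, -0.1]
grip_width: 0.0939
grip_force: 0.0
```

```bash
python3 - <<'E'
from h import *
o=ctrl.get_obs(); print(o["time_s"],o["ee_pos"],o["eef_rot"],o["grip_width"]); c=grab("wrist","w2.png"); t=grab("top","t2.png")
print(w2p(c,[[.449,.010,.070],[.449,.010,.117],[.4473,.0077,.008],[.4646,-.229,.008]]))
E
```

```text
7.9 [0.44915069 0.00878122 0.34962294] [3.14153795e+00 8.86525557e-05 2.86512467e-01] 0.0938967844394185
[[318.74131141 249.54980741]
 [318.46833798 271.35597797]
 [320.99171007 232.56488651]
 [577.4155796  286.73591082]]
```

View pics/w2.png

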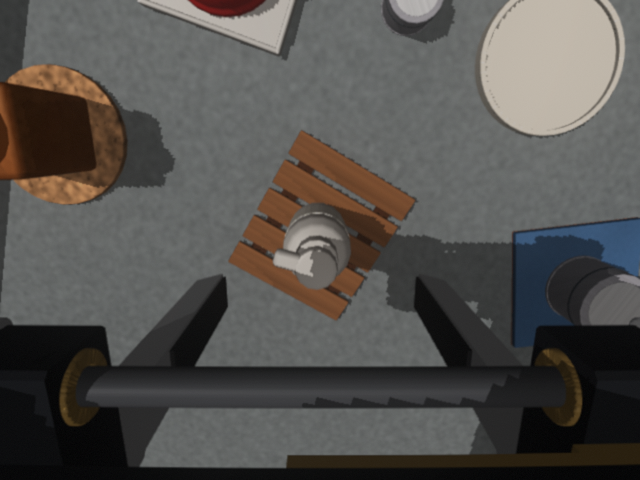

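The round bottle's body is at (316,245) and its pump at (317,268), and the tin is standing on the tile. The nozzle points left towards a finger, so I turn the tool 45° before gripping.

servo_tool([
  [0,0,0.2,0,10],
  [0,0,0.3,0,20],
  [0,0,0.3,0,30],
  [0,0,0.3,0,40],
  [0,0,0.3,0,45],
  [0,0,0.3,0,45],
  [0,0,0.3,-3,45],
  [0,0,0.3,-6,45],
  [0,0,0.3,-9,45],
  [0,0,0.3,-11.2,45],
  [0,0,0.3,-11.2,45],
  [0,0,0.3,-11.2,45],
  [1,0,0.3,-11.2,45],
  [1,0,0.3,-11.2,45],
  [1,0,0.3,-11.2,45],
  [1,0,0.3,-11.2,45],
  [1,0,0.3,-11.2,45],
  [1,0,0.3,-11.2,45],
  [1,0,0.3,-11.2,45],
  [1,0,0.3,-11.2,45],
])

```text
time_s: 10.5
ee_pos: [0.4491, 0.0126, 0.2377]
eef_rot: [-3.142, 0.0, 1.073]
force: [-0.5, 0.4, 0.9]
grip_width: 0.0472
grip_force: 12.0
```

servo_tool([
  [1,0,0,1,0],
  [1,0,0,3,0],
  [1,1,-1,5,0],
  [1,4,-3,6,0],
  [1,7,-5.4,6,0],
  [1,10,-7.7,6,0],
  [1,13,-10,6,0],
  [1,16,-12.2,6,0],
  [1,18,-13.8,6,0],
  [1,18,-13.8,6,0],
  [1,18,-13.8,4,0],
  [1,18,-13.8,2,0],
  [1,18,-13.8,1,0],
  [1,18,-13.8,0.5,0],
  [1,18,-13.8,0.2,0],
  [1,18,-13.8,0,0],
  [1,18,-13.8,0,0],
  [1,18,-13.8,0,0],
])

```text
time_s: 12.75
ee_pos: [0.6291, -0.1254, 0.2379]
eef_rot: [3.141, -0.0, 1.073]
force: [-0.6, 0.1, -1.2]
grip_width: 0.0473
grip_force: 12.0
```

servo_tool([
  [0,0,0,0,0],
  [0,0,0,0,0],
  [0,0,0,0,0],
  [0,0,0,0,0],
  [0,0,0,4,0],
  [0,0,0,8,0],
  [0,0,0,12,0],
  [0,-0.1,5,12,-10],
  [0,-0.1,10,12,-20],
  [0,-0.1,15,12,-30],
  [0,-0.1,20,12,-40],
  [0,-0.1,25,12,-45],
  [0,-0.1,25.9,12,-45],
  [0,-0.1,25.9,12,-45],
  [0,-0.1,25.9,12,-45],
])

```text
time_s: 14.62
ee_pos: [0.6283, 0.1323, 0.3576]
eef_rot: [3.141, 0.0, 0.287]
force: [-0.1, 0.1, 0.5]
grip_width: 0.0938
grip_force: 0.0
```

```bash
python3 - <<'E'
from h import *
o=ctrl.get_obs(); print(o["time_s"],o["ee_pos"],o["eef_rot"],o["grip_width"]); c=grab("wrist","w3.png")
print(w2p(c,[[.6275,.1333,.094],[.6275,.1333,.018],[.6313,.1304,.008],[.6296,-.1259,.008],[.6296,-.1259,.117]]))
E
```

```text
14.625 [0.62826684 0.1323176  0.35763847] [3.14145642e+00 1.02040820e-04 2.87080871e-01] 0.09380598882082647
[[318.70631055 257.03494584]
 [319.00893387 231.24296537]
 [323.42330269 225.54951041]
 [584.61432371 302.99333848]
 [691.25081346 368.70142499]]
```

View pics/w3.png

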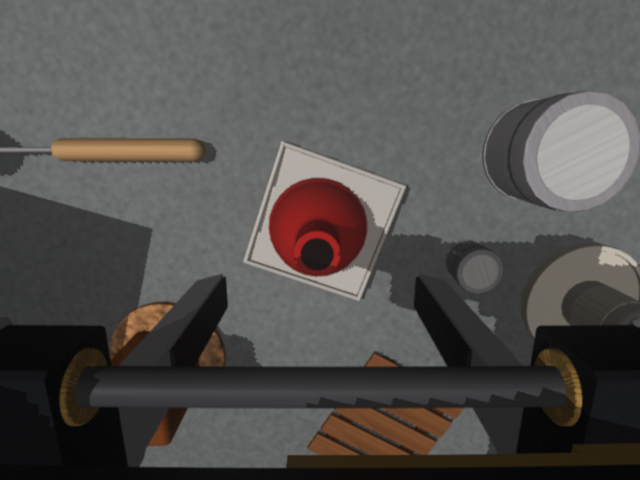

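The plunger neck is at (317,253), as predicted, so I'm gripping it there.

servo_tool([
  [0,0,0.1,-3,0],
  [0,0,0.1,-6,0],
  [0,0,0.1,-9,0],
  [0,0,0.1,-10,0],
  [0,0,0.1,-10,0],
  [0,0,0.1,-10,0],
  [1,0,0.1,-10,0],
  [1,0,0.1,-10,0],
  [1,0,0.1,-10,0],
  [1,0,0.1,-10,0],
  [1,0,0.1,-10,0],
  [1,0,0.1,-10,0],
  [1,0,0.1,-10,0],
  [1,0,0.1,-10,0],
  [1,0,0.1,-10,0],
  [1,0,0.1,-10,0],
])

```text
time_s: 16.68
ee_pos: [0.6281, 0.1346, 0.2576]
eef_rot: [3.142, 0.0, 0.288]
force: [0.0, 0.7, -0.7]
grip_width: 0.0318
grip_force: 12.0
```

servo_tool([
  [1,0,0,1,0],
  [1,0,0,3,0],
  [1,-1,-1,5,0],
  [1,-4,-3,6,0],
  [1,-7,-5,6,0],
  [1,-10,-7,6,0],
  [1,-13,-9,6,0],
  [1,-16,-11,6,0],
  [1,-18.1,-12.6,6,0],
  [1,-18.1,-12.6,6,0],
  [1,-18.1,-12.6,4,0],
  [1,-18.1,-12.6,2,0],
  [1,-18.1,-12.6,1,0],
  [1,-18.1,-12.6,0.5,0],
  [1,-18.1,-12.6,0.2,0],
  [1,-18.1,-12.6,0,0],
  [1,-18.1,-12.6,0,0],
  [1,-18.1,-12.6,0,0],
])

```text
time_s: 18.92
ee_pos: [0.4472, 0.0086, 0.2579]
eef_rot: [3.141, -0.0, 0.288]
force: [0.3, 0.2, -0.8]
grip_width: 0.0319
grip_force: 12.0
```

servo_tool([
  [0,0,0,0,0],
  [0,0,0,0,0],
  [0,0,0,0,0],
  [0,0,0,0,0],
  [0,0,0,0,0],
  [0,0,0,4,0],
  [0,0,0,8,0],
  [0,0,0,12,0],
  [0,0.5,5,12,0],
  [0,1,10,12,0],
  [0,1.5,15,12,0],
  [0,1.9,20,12,0],
  [0,1.9,22.3,12,0],
  [0,1.9,22.3,12,0],
  [0,1.9,22.3,12,0],
])

```text
time_s: 20.8
ee_pos: [0.4661, 0.231, 0.3776]
eef_rot: [3.141, 0.0, 0.288]
force: [0.3, -0.1, -1.4]
grip_width: 0.094
grip_force: 0.0
```

```bash
python3 - <<'E'
from h import *
o=ctrl.get_obs(); print(o["time_s"],o["ee_pos"],o["eef_rot"],o["grip_width"]); c=grab("wrist","w4.png")
print(w2p(c,[[.4663,.232,.094],[.4663,.232,.137],[.4625,.2372,.008],[.4473,.0077,.008]]))
E
```

```text
20.8 [0.46612632 0.2309987  0.37756139] [3.14142480e+00 2.82350340e-04 2.87529573e-01] 0.09399371462450586
[[319.13471088 247.63883985]
 [318.97176942 266.6058577 ]
 [312.8425046  225.26229555]
 [530.86760435 303.90771378]]
```

View pics/w4.png

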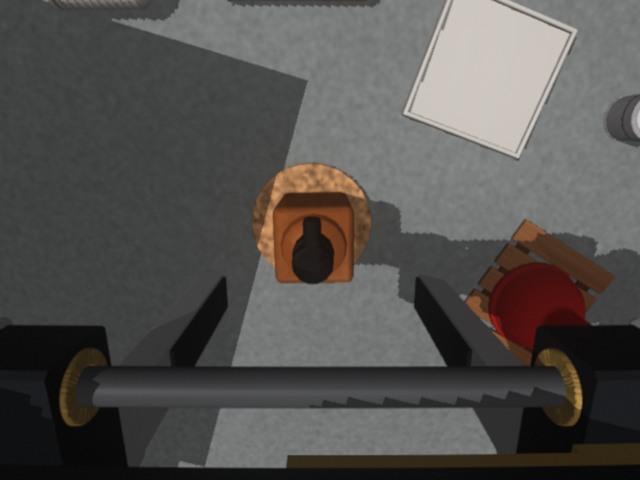

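The square bottle's body is centred at about (313,247), roughly 4 mm left of the prediction, and its sides are aligned with the fingers. The plunger stands on the board at (538,305). Gripping with a small correction.

servo_tool([
  [0,0,0.4,-2,0],
  [0,0,0.4,-5,0],
  [0,0,0.4,-8,0],
  [0,0,0.4,-11,0],
  [0,0,0.4,-12.4,0],
  [0,0,0.4,-12.4,0],
  [0,0,0.4,-12.4,0],
  [1,0,0.4,-12.4,0],
  [1,0,0.4,-12.4,0],
  [1,0,0.4,-12.4,0],
  [1,0,0.4,-12.4,0],
  [1,0,0.4,-12.4,0],
  [1,0,0.4,-12.4,0],
  [1,0,0.4,-12.4,0],
  [1,0,0.4,-12.4,0],
], squeeze=20)

```text
time_s: 22.72
ee_pos: [0.4661, 0.2357, 0.2537]
eef_rot: [-3.142, -0.0, 0.288]
force: [0.0, 1.2, 1.6]
grip_width: 0.0581
grip_force: 20.0
```

servo_tool([
  [1,0,0,1,0],
  [1,0,0,3,0],
  [1,1,-0.5,5,0],
  [1,4,-2.5,6,0],
  [1,7,-4.5,6,0],
  [1,10,-6.5,6,0],
  [1,13,-8.5,6,0],
  [1,15.5,-10,6,0],
  [1,16.4,-10.5,6,0],
  [1,16.4,-10.5,6,0],
  [1,16.4,-10.5,4,0],
  [1,16.4,-10.5,2,0],
  [1,16.4,-10.5,1,0],
  [1,16.4,-10.5,0.5,0],
  [1,16.4,-10.5,0.2,0],
  [1,16.4,-10.5,0,0],
  [1,16.4,-10.5,0,0],
  [1,16.4,-10.5,0,0],
])

```text
time_s: 24.98
ee_pos: [0.6301, 0.1306, 0.2539]
eef_rot: [3.142, -0.0, 0.288]
force: [-0.0, 0.3, -2.6]
grip_width: 0.0579
grip_force: 20.0
```

servo_tool([
  [0,0,0,0,0],
  [0,0,0,0,0],
  [0,0,0,0,0],
  [0,0,0,0,0],
  [0,0,0,4,0],
  [0,0,0,8,0],
  [0,0,0,12,0],
  [0,-2,-5,12,0],
  [0,-4,-10,12,0],
  [0,-7,-15,12,0],
  [0,-9,-20,12,0],
  [0,-11,-25,12,0],
  [0,-14,-30,12,0],
  [0,-16.5,-35.9,12,0],
  [0,-16.5,-35.9,10,0],
  [0,-16.5,-35.9,8,0],
  [0,-16.5,-35.9,8,0],
  [0,-16.5,-35.9,8,0],
])

```text
time_s: 27.22
ee_pos: [0.4653, -0.2283, 0.3345]
eef_rot: [3.141, -0.001, 0.288]
force: [0.1, -0.1, 0.0]
grip_width: 0.0942
grip_force: 0.0
```

```bash
python3 - <<'E'
from h import *
o=ctrl.get_obs(); print(o["time_s"],o["ee_pos"],o["eef_rot"],o["grip_width"]); c=grab("wrist","w5.png")
print(w2p(c,[[.4645,-.2284,.056],[.4646,-.229,.008]]))
E
```

```text
27.225 [ 0.46532063 -0.22831985  0.33451103] [ 3.14087452e+00 -6.95415561e-04  2.88098883e-01] 0.09417450451644287
[[319.97615643 251.66476774]
 [320.68748369 235.64998556]]
```

View pics/w5.png

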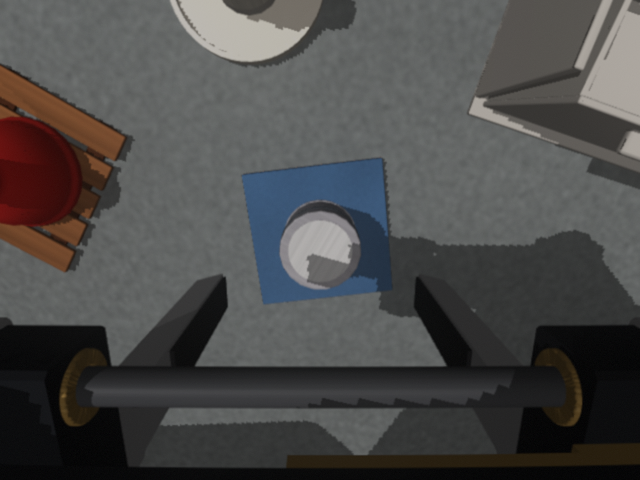

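The tin's top is at (320,250), as predicted, so I descend to TCP z 0.2195 and grip.

servo_tool([
  [0,0,0,-3,0],
  [0,0,0,-6,0],
  [0,0,0,-9,0],
  [0,0,0,-11.4,0],
  [0,0,0,-11.4,0],
  [0,0,0,-11.4,0],
  [1,0,0,-11.4,0],
  [1,0,0,-11.4,0],
  [1,0,0,-11.4,0],
  [1,0,0,-11.4,0],
  [1,0,0,-11.4,0],
  [1,0,0,-11.4,0],
  [1,0,0,-11.4,0],
  [1,0,0,-11.4,0],
], squeeze=15)

```text
time_s: 29.02
ee_pos: [0.4651, -0.2284, 0.2197]
eef_rot: [3.141, -0.0, 0.288]
force: [-0.4, -0.9, 4.0]
grip_width: 0.0579
grip_force: 15.0
```

servo_tool([
  [1,0,0,1,0],
  [1,0,0,4,0],
  [1,0,0,8,0],
  [1,0,0,12,0],
  [1,0,1,13,0],
  [1,0,4,13,0],
  [1,0,8,13,0],
  [1,0,12,13,0],
  [1,0,16,13,0],
  [1,0,20,13,0],
  [1,0,24,13,0],
  [1,0,28,13,0],
  [1,0,32,13,0],
  [1,-0.2,36,13,0],
  [1,-0.2,40,13,0],
  [1,-0.2,44,13,0],
  [1,-0.2,46,13,0],
  [1,-0.2,46.6,13,0],
  [1,-0.2,46.6,13,0],
  [1,-0.2,46.6,13,0],
])

```text
time_s: 31.52
ee_pos: [0.4633, 0.2367, 0.3496]
eef_rot: [3.141, 0.0, 0.287]
force: [-0.2, -0.3, -1.3]
grip_width: 0.0577
grip_force: 15.0
```

servo_tool([
  [1,0,0,-3,0],
  [1,0,0,-6,0],
  [1,0,0,-9,0],
  [1,0,0,-11,0],
  [1,0,0,-12,0],
  [1,0,0,-12.5,0],
  [1,0,0,-12.8,0],
  [1,0,0,-13,0],
  [1,0,0,-13,0],
  [1,0,0,-13,0],
])

```text
time_s: 32.78
ee_pos: [0.4631, 0.2376, 0.2199]
eef_rot: [-3.142, -0.0, 0.288]
force: [-0.1, -0.3, -1.5]
grip_width: 0.058
grip_force: 15.0
```

Release, rise and move clear, then check from above.

servo_tool([
  [0,0,0,0,0],
  [0,0,0,0,0],
  [0,0,0,0,0],
  [0,0,0,0,0],
  [0,0,0,4,0],
  [0,0,0,8,0],
  [0,0,0,14,0],
  [0,0,0,18,0],
  [0,0,-6,18,0],
  [0,0,-12,18,0],
  [0,0,-18,18,0],
  [0,0,-24,18,0],
  [0,0,-30,18,0],
  [0,0,-36,18,0],
  [0,0,-42,18,0],
  [0,0,-48,18,0],
  [0,-6,-54,18,0],
  [0,-12,-60,18,0],
  [0,-15,-64,18,0],
  [0,-15,-64,18,0],
])

```text
time_s: 35.28
ee_pos: [0.311, -0.4041, 0.3997]
eef_rot: [3.141, 0.0, 0.286]
force: [0.1, 0.1, -0.6]
grip_width: 0.0937
grip_force: 0.0
```

```bash
python3 - <<'E'
from h import *
print(ctrl.get_obs()["time_s"])
c=grab("top"); im=cv2.cvtColor(c["image"],cv2.COLOR_RGB2BGR)
cv2.imwrite("pics/crop1.png",cv2.resize(im[140:375,215:530],None,fx=2.5,fy=2.5,interpolation=cv2.INTER_CUBIC))
P=[[.4625,.2372,.056],[.4473,.0077,.094],[.6296,-.1259,.117],[.6296,-.1259,.074],[.6313,.1304,.137],[.6313,.1304,.092]]
print(((w2p(c,P)-[215,140]+.3)*2.5).round(0).tolist())
grab("scene","s1.png")
E
```

```text
35.275
[[82.0, 453.0], [386.0, 472.0], [566.0, 218.0], [552.0, 225.0], [212.0, 219.0], [215.0, 227.0]]
```

View pics/crop1.png

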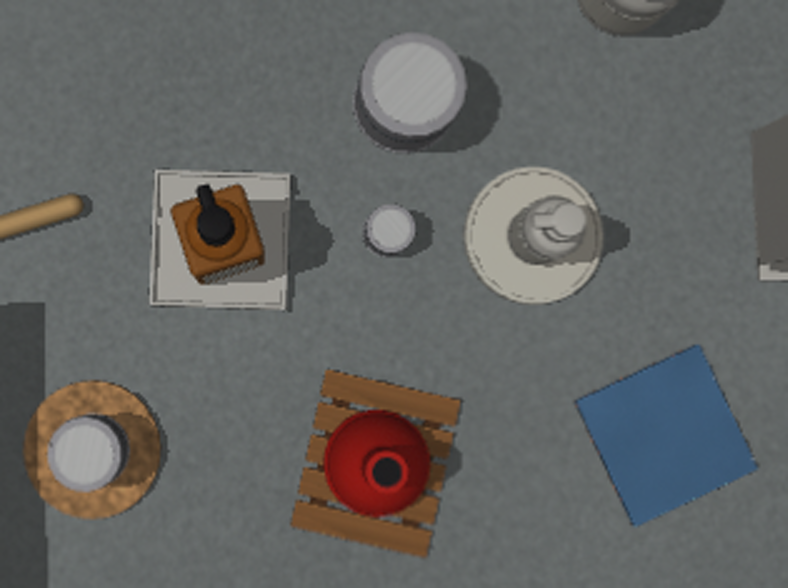

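View pics/s1.png

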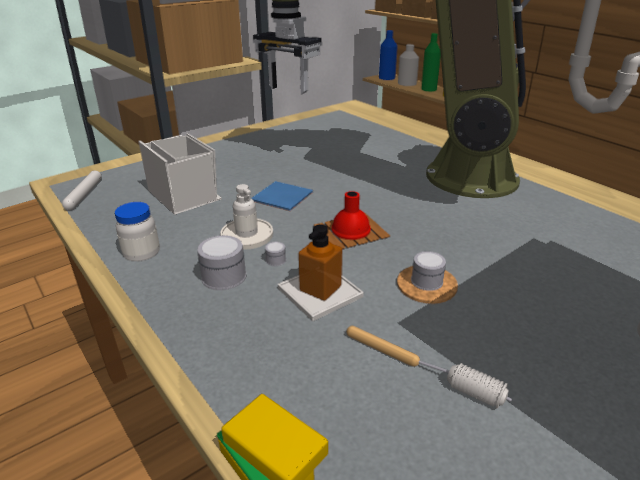

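All four stand upright in their places. In the crop, the tin is at (86,454), the plunger neck at (387,471), the round pump at (569,220) and the square pump at (214,226). All are within about 5 mm of the predicted centres, and the brush is untouched.

```bash
python3 -c "
from station import ctrl
print(ctrl.hand_in())"
```

```text
the job is handed in; nothing more can be done
None
```

The job is handed in at about 35 s of the 144 s allowed: by the last camera check all four things stand upright in their own places, each within about 5 mm of centre, and the brush was not touched; the hand-in returned no verdict.

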